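# Load the staining station by colour, in order of use

## Task

Load the staining station: put each item into the holder or tray of its own colour, in the order of use - first the blue-capped bottle, then the orange-capped bottle, then the green tube rack, and last the yellow slide box. Each must sit upright and flat on the floor of its own holder when you let go; do not drop or topple anything, and leave the flask standing where it is.

Things in the scene. Friction and masses are not known exactly. Their poses are not given: they have to be found in the camera images.
- blue_bottle: closed clear-glass lab bottle whose screw cap is blue, with a blue band, 102 mm tall; straight round body 50 mm in diameter from 0 to 76 mm height, cap 38 mm in diameter from 82 to 102 mm; about 0.13 to 0.25 kg. Grip it round the upper body, about 60 mm up. Origin: centre of the underside, z up its axis; its yaw means nothing. Goes first, into the blue holder
- orange_bottle: closed amber-glass lab bottle whose screw cap is orange, with a orange band, 102 mm tall; straight round body 50 mm in diameter from 0 to 76 mm height, cap 38 mm in diameter from 82 to 102 mm; about 0.13 to 0.25 kg. Grip it round the upper body, about 60 mm up. Origin: centre of the underside, z up its axis; its yaw means nothing. Goes second, into the orange holder
- green_rack: green mini rack full of white-capped tubes (all one piece), 84 mm long (its x), 54 mm wide (its y), 46 mm tall (solid green up to 40 mm), 0.11 to 0.22 kg. Grip it across the 54 mm width, about 32 mm up. Origin: centre of the underside. Goes third, into the green tray; either end may lead
- yellow_box: yellow closed slide box (lid fast) with a white label on top, 92 mm long (its x), 45 mm wide (its y), 44 mm tall, 0.11 to 0.22 kg. Grip it across the 45 mm width, about 32 mm up. Origin: centre of the underside. Goes last, into the yellow tray; either end may lead
- blue_holder: blue round bottle holder fixed to the bench, 82 mm outside and 70 mm inside diameter, 18 mm high, floor 4 mm thick (dark pad inside). Origin: centre of the underside at bench height, z up
- orange_holder: orange round bottle holder fixed to the bench, 82 mm outside and 70 mm inside diameter, 18 mm high, floor 4 mm thick (dark pad inside). Origin: centre of the underside at bench height, z up
- white_holder: white round bottle holder fixed to the bench, 82 mm outside and 70 mm inside diameter, 18 mm high, floor 4 mm thick (dark pad inside). Origin: centre of the underside at bench height, z up. A spare: nothing belongs in it
- green_tray: green rectangular tray fixed to the bench, inside 100 mm (its x) by 70 mm (its y), walls 4 mm thick and 10 mm high, floor 4 mm thick (dark pad inside). Origin: centre of the underside at bench height; it lies turned by up to 20 degrees
- yellow_tray: yellow rectangular tray fixed to the bench, inside 108 mm (its x) by 61 mm (its y), walls 4 mm thick and 10 mm high, floor 4 mm thick (dark pad inside). Origin: centre of the underside at bench height; it lies turned by up to 20 degrees
- flask: stoppered conical glass flask, standing loose, 64 mm in diameter at the foot, 102 mm tall with its black stopper, 0.14 kg. Origin: centre of the underside. Not part of the job: leave it standing where it is. These ten stand mixed in two rows of five, about 140 mm apart sideways and 160 mm in depth; nothing else stands between them, and nothing on the bench within reach of the work is taller than 110 mm
Not all that is in view belongs to the job. What is meant by the yellow_box is not pink or purple, and is the smaller of those in its own colour.

How it is judged:
By the outcome, as a careful person would: the job done as asked, in the order asked, and still so for the second after the job is handed in, with the robot touching nothing.
It also fails if it takes over 115 s, if anything falls off the work surface, if the arm or the gripper's body presses on something with over 40 N, if the wrist force passes 120 N, or if a joint passes its speed limit or range.

## Robot

A 7-joint arm with a two-finger parallel gripper is mounted at the origin on the work surface. World frame = base frame: x ahead of the robot, y to its left, z up, the work surface at z = 0. Lengths are in mm, angles in rad, forces in N, time in s.
With the tool pointing down it reaches from about 425 to 875 mm from the base axis. Payload 4.7 kg.
Tool frame: the origin (TCP) lies at the very end of the fingers, on their centre line; the grasp point (between the pads) lies 19 mm behind it; z points along the fingers, y is the direction in which the jaws open and shut (so a half turn about z gives the same grasp; the last joint's range is limited). The gripper opens to 85 mm and grips with 20 to 120 N. Pads are 22 mm wide; open, the fingers measure 114 mm over their backs; the gripper's body (76 mm by 85 mm) begins 54 mm behind the grasp point. The pads swing forward as they close: fully open they stand 13 mm farther back than shut.
Start: joints at [1.181, 0.321, -0.07, 1.45, 0.023, 1.371, -0.057], TCP at [255.378, -597.753, 210.549] pointing down, gripper open.
Joint ranges: [-2.86, 2.86], [-0.3, 2.09], [-1.38, 1.24], [0.06, 2.45], [-1.56, 4.7], [0.09, 2.05], [-2.69, 2.69]. Speed limits (rad/s): [2.57, 2.57, 3.14, 3.14, 3.14, 3.14, 3.14].

## Interface

Orientations are given as a unit quaternion [x, y, z, w].
In Python, from cell import ctrl gives the robot as it stands. The module is installed in compiled form; this text tells all that it offers.
- The arm moves only by the shell command python3 -m pendant 'ROWS' [OPENING] [FORCE]. ROWS is text: rows parted by semicolons, each of 6 numbers parted by spaces: the shift along the tool's x, y, z in m, then the turn, a rotation vector about the tool's x, y, z in degrees. A call has exactly 5 rows; each row is the pose to reach, as a shift and turn from the pose commanded when the call began, along the tool's axes at that moment; what a row does not reach only later rows make up. A row lasts 1/8 s, in which the tool goes at most 62.5 mm and 10.7 degrees, less where a joint would pass 70% of its speed; a pose out of reach is approached as far as the arm can. A call with a gripper value outside its range is refused whole. OPENING is the finger opening in m, from 0 to 0.0854, set as the call begins (- or left out, the last holds). The fingers move at their own pace and stop on an object; FORCE is the grip in N (left out, the last holds). Time passes only in rows, so rows that repeat a pose let the fingers close, or fill a call up. It gives the time, the measured TCP pose, the force and the opening at its end, in the units of the state.
- ctrl.observe(): the state, without advancing time (a new reading comes with each control period).
- ctrl.snapshot(name): name is "scene" or "top" or "wrist"; returns the picture (420x560x3 uint8, red, green, blue); there is no depth.
- ctrl.get_calibration(name): a dict with "intrinsics" (3x3 intrinsics, pixels), "R" (3x3) and "t" (3): a world point X has camera coordinates R X + t. Camera axes: x right, y down, z forward; pixel columns grow to the right and rows downward; lengths in mm; the calibration is good to about 2 mm. A picture is of the moment at which its call begins: read the wrist's pose just before it. get_calibration takes no time and is no camera call; for the wrist camera it gives the pose at the moment of the call.
- ctrl.sign_off(): hands the job in, once; it reports no verdict.
The state is a dict: "time_s": time; "q": joint angles; "qd": joint speeds; "joint_torque": joint torques, N m; "tool_pos": TCP position; "ee_rot": TCP orientation; "force": force on the tool from outside, world axes, zero at the start; "torque": the same for the moment, N m; "opening": finger opening in mm.
Only numpy, scipy, OpenCV 4.12 (cv2) and the standard library are available. Lean on these libraries where they do the work, as an engineer would, in place of code of your own. Each camera call takes 0.05 s, during which the arm holds its last target.

## Working session

There is one attempt and no reset: what is moved stays moved. The work goes in short steps, Python scripts to look and compute and a shell command to move; the robot and the scene stay as the last step left them, time stands still between calls to the robot, and variables do not carry over. Pictures are saved under pics/ and viewed, and the job is handed in when it is done.

```bash
mkdir -p pics; ls; python3 - <<'E'
from cell import ctrl
import cv2
s=ctrl.observe()
print({k:(v if not hasattr(v,'tolist') else v.tolist()) for k,v in s.items()})
for n in ["scene","top","wrist"]:
    c=ctrl.get_calibration(n); print(n,c)
    im=ctrl.snapshot(n); cv2.imwrite(f"pics/{n}0.png",im[:,:,::-1])
E
```

```text
pics
{'time_s': 0.0, 'q': [1.18107973713907, 0.3218347655517897, -0.07007265651025117, 1.4516785368321823, 0.022608007807558547, 1.3708172136267907, -0.0568792733386071], 'qd': [0.0003448284783638672, -0.00037319378564043743, -0.00017409583418257754, 0.00010587442031424227, -9.297777140477414e-05, -0.0005647498519941846, 0.0006650954613831126], 'joint_torque': [-0.0026459542277734727, -49.35790300369263, -0.38342004641890526, -31.433433294296265, 0.013074952585157007, 0.011408482678234577, 3.203208279956016e-05], 'tool_pos': [255.1168400133515, -597.2035850515805, 209.41404635172768], 'ee_rot': [0.9796810447751949, 0.20055946460160723, -0.0002498470506867364, -0.0009429970044791545], 'force': [0.0737504331487383, 0.35177128226358834, 0.04242271635745973], 'torque': [0.03763254494568139, 0.04090582782590925, 0.017749570562926906], 'opening': 85.5614609676878}
scene {'intrinsics': array([[422.83596231,   0.        , 286.74756573],
       [  0.        , 422.83596231, 207.93881236],
       [  0.        ,   0.        ,   1.        ]]), 'R': array([[-0.82126873,  0.57053351,  0.00303177],

[... 223 characters left out ...]
6],
       [  0.        , 436.64971841, 208.59320096],
       [  0.        ,   0.        ,   1.        ]]), 'R': array([[-0.02257485, -0.99946726, -0.02357039],
       [-0.9848208 ,  0.02629019, -0.17157164],
       [ 0.1720999 ,  0.0193394 , -0.98488964]]), 't': array([-31.55623823, 557.51283976, 970.33209898])}
wrist {'intrinsics': array([[369.87483205,   0.        , 283.8907188 ],
       [  0.        , 369.87483205, 206.49196465],
       [  0.        ,   0.        ,   1.        ]]), 'R': array([[ 0.39344073, -0.91934838, -0.00171732],
       [-0.88363562, -0.37867151,  0.27531071],
       [-0.25375675, -0.10680096, -0.96135377]]), 't': array([-648.4118101 ,  -35.52569774,  378.36605867])}
```

View pics/top0.png

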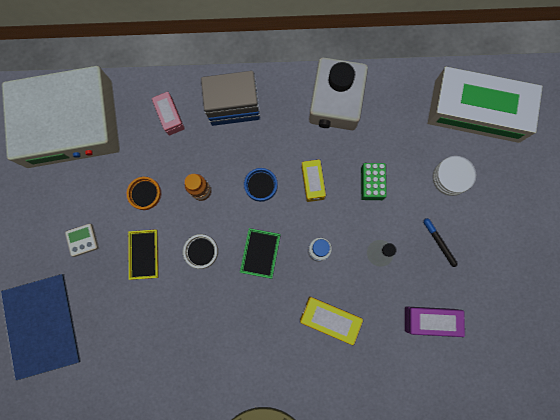

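View pics/scene0.png

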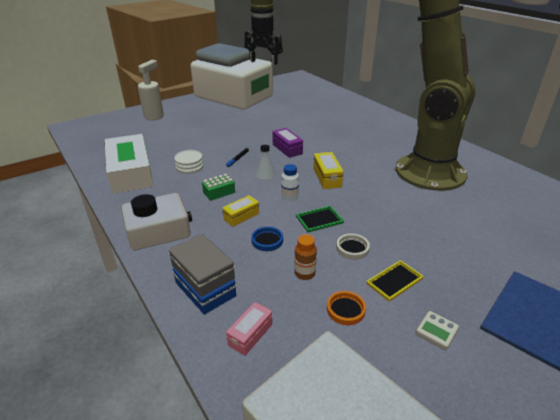

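View pics/wrist0.png

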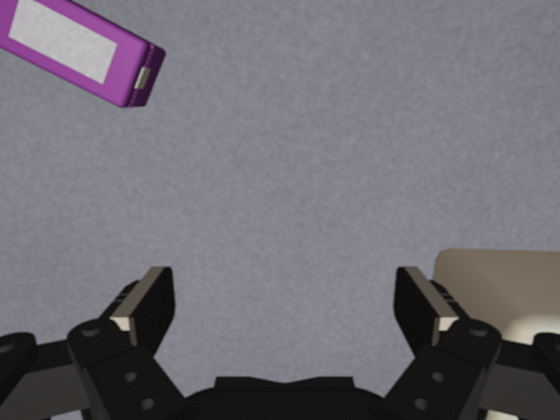

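Top view (560×420): the far row from the left has the orange holder (143,193), orange bottle (197,185), blue holder (261,184), small yellow box (314,180) and green rack (374,181). The near row has the yellow tray (143,254), white holder (200,251), green tray (261,253), blue bottle (320,249) and flask (385,250). The larger yellow box at (332,320), the pink box and the purple box are decoys. Next I measure positions using silhouettes at mid-height.

```bash
cat > h.py <<'E'
from cell import ctrl
import cv2, numpy as np
def rays(cal,px,z):
    K,R,t=cal["intrinsics"],cal["R"],cal["t"]
    px=np.asarray(px,float).reshape(-1,2)
    d=(R.T@np.linalg.inv(K)@np.c_[px,np.ones(len(px))].T).T
    C=-R.T@t
    return C+d*((z-C[2])/d[:,2])[:,None]
HSV={"blue":(100,125,90,40),"orange":(5,17,150,60),"yellow":(24,33,130,60),"green":(50,75,120,40)}
def blob(im,col,seed,win=45,holes=True):
    lo,hi,s,v=HSV[col]
    hsv=cv2.cvtColor(im,cv2.COLOR_RGB2HSV)
    m=cv2.inRange(hsv,(lo,s,v),(hi,255,255))
    w=np.zeros_like(m); x,y=map(int,seed); w[max(0,y-win):y+win,max(0,x-win):x+win]=255
    m&=w
    m=cv2.morphologyEx(m,cv2.MORPH_CLOSE,np.ones((3,3)))
    cs,_=cv2.findContours(m,cv2.RETR_EXTERNAL,cv2.CHAIN_APPROX_NONE)
    return max(cs,key=lambda c:cv2.contourArea(cv2.convexHull(c)))
def meas(name,im,col,seed,z,win=45):
    c=cv2.convexHull(blob(im,col,seed,win))
    P=rays(ctrl.get_calibration(name),c,z)[:,:2].astype(np.float32)
    M=cv2.moments(P.reshape(-1,1,2)); cen=(M["m10"]/M["m00"],M["m01"]/M["m00"])
    r=cv2.minAreaRect(P); b=cv2.boxPoints(r); e=[b[1]-b[0],b[2]-b[1]]
    e=max(e,key=np.linalg.norm); a=np.degrees(np.arctan2(e[1],e[0]))%180
    return np.round(cen,1),np.round(sorted(r[1]),1),round(float(a),1)
E
python3 - <<'E'
from h import *
T=cv2.imread("pics/top0.png")[:,:,::-1].copy();S=cv2.imread("pics/scene0.png")[:,:,::-1].copy()
for n,col,a,b,z,wa,wb in [("orange_holder","orange",(143,193),(346,307),9,25,30),("orange_cap","orange",(197,181),(306,243),92,16,12),
 ("blue_holder","blue",(261,184),(267,238),9,25,22),("blue_cap","blue",(320,248),(290,171),92,14,8),
 ("yellow_box","yellow",(314,180),(241,210),22,30,25),("rack","green",(374,181),(218,186),20,30,22),
 ("yellow_tray","yellow",(143,254),(395,280),5,35,35),("green_tray","green",(261,253),(320,218),5,35,28)]:
    for nm,im,s,w in (("top",T,a,wa),("scene",S,b,wb)):
        try: print(n,nm,*meas(nm,im,col,s,z,w))
        except Exception as e: print(n,nm,e)
E
```

```text
orange_holder top [611.4 283.4] [80.3 82.4] 88.5
orange_holder scene [612.3 281.9] [80.6 90.6] 55.4
orange_cap top [609.8 137.6] [43.8 46.8] 149.7
orange_cap scene [622.3 149.1] [41.5 65.3] 54.2
blue_holder top [625.5  -4.7] [81.1 82.8] 178.3
blue_holder scene [625.9  -7.3] [79.9 96.7] 55.7
blue_cap top [ 459.9 -139.5] [36.  36.4] 115.0
blue_cap scene [ 459.4 -141.6] [34.5 62. ] 55.5
yellow_box top [ 631.3 -133.5] [46.  94.8] 6.2
yellow_box scene [ 625.7 -138.6] [ 84. 116.] 7.2
rack top [ 623.2 -277.8] [57.7 90.6] 176.3
rack scene [ 628.5 -271.2] [92.8 97.8] 65.4
yellow_tray top [462.1 282. ] [ 68.6 115.9] 3.0
yellow_tray scene [462.8 280.2] [ 70.9 121.6] 2.6
green_tray top [457.8  -0.6] [ 77.4 107.9] 167.9
green_tray scene [459.1  -1. ] [ 83.4 110.6] 167.9
```

```bash
python3 - <<'E'
import cv2
T=cv2.imread("pics/top0.png")[150:290,110:410]
cv2.imwrite("pics/topzoom.png",cv2.resize(T,None,fx=2.6,fy=2.6,interpolation=cv2.INTER_CUBIC))
E
```

```text
(no output)
```

View pics/topzoom.png

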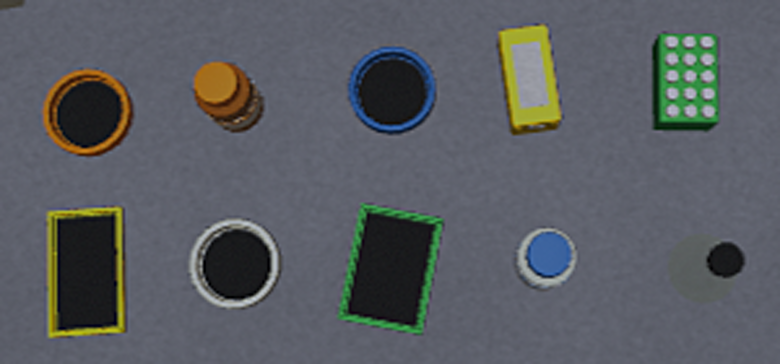

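```bash
cat >> h.py <<'E'
from scipy.spatial.transform import Rotation as Ro
def go(x,y,z,yaw):
    s=ctrl.observe(); Rt=Ro.from_quat(s["ee_rot"])
    d=Rt.inv().apply(np.array([x,y,z])-s["tool_pos"])/1000
    best=None
    for k in (0,180):
        tgt=Ro.from_euler("z",yaw+k,degrees=True)*Ro.from_quat([1,0,0,0])
        rv=(Rt.inv()*tgt).as_rotvec(degrees=True)
        if best is None or np.linalg.norm(rv)<np.linalg.norm(best): best=rv
    print("t",round(s["time_s"],2),"pos",np.round(s["tool_pos"],1),"F",np.round(s["force"],1),"open",round(s["opening"],1),"SHIFT",np.round(d,4),"TURN",np.round(best,2))
E
python3 -c "
from h import *
go(459.5,-140.5,190,0)"
```

```text
t 0.15 pos [ 255.2 -597.4  209.7] F [ 0.9  0.2 -0.4] open 85.5 SHIFT [ 0.3674 -0.3398  0.0201] TURN [-8.000e-02  2.000e-02  2.314e+01]
```

```bash
python3 -m pendant '0.04 -0.037 0 0 0 3; 0.08 -0.074 0 0 0 8; 0.12 -0.111 0 0 0 13; 0.16 -0.148 0.01 0 0 18; 0.2 -0.185 0.01 0 0 23.14' 0.0854 40; python3 -c "
from h import *
go(459.5,-140.5,190,0)"
```

```text
time_s: 0.78
tool_pos: [366.6, -346.9, 199.6]
ee_rot: [1.0, -0.002, -0.001, -0.0]
force: [0.8, 0.6, 0.7]
opening: 85.2
t 0.78 pos [ 366.6 -346.9  199.6] F [0.8 0.6 0.7] open 85.2 SHIFT [ 0.0923 -0.2066  0.0097] TURN [-0.05  0.06 -0.17]
```

```bash
python3 -m pendant '0.023 -0.052 0 0 0 0; 0.046 -0.104 0 0 0 0; 0.07 -0.155 0.005 0 0 0; 0.0923 -0.2066 0.01 0 0 0; 0.0923 -0.2066 0.01 0 0 0'; python3 - <<'E'
from h import *
go(459.5,-140.5,190,0)
im=ctrl.snapshot("wrist"); cv2.imwrite("pics/w1.png",im[:,:,::-1])
E
```

```text
time_s: 1.4
tool_pos: [460.2, -137.2, 190.2]
ee_rot: [1.0, 0.005, -0.0, -0.001]
force: [-0.2, 0.1, -0.4]
opening: 85.6
t 1.4 pos [ 460.2 -137.2  190.2] F [-0.2  0.1 -0.4] open 85.6 SHIFT [-0.0007  0.0033  0.0002] TURN [-0.08  0.    0.52]
```

View pics/w1.png

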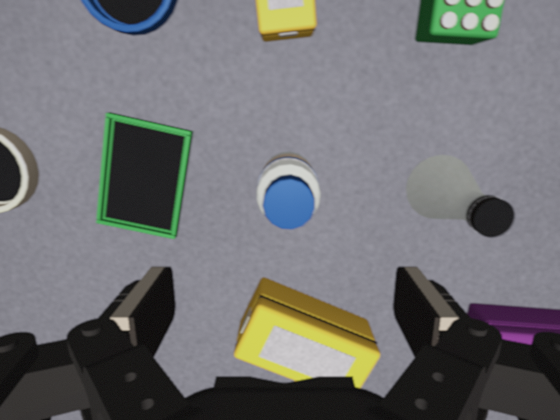

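The wrist view shows the blue cap at (289,202), with the big yellow box below it and the flask to the right.

```bash
python3 - <<'E'
from h import *
go(459.5,-140.5,41,0)
im=ctrl.snapshot("wrist")
print(meas("wrist",im,"blue",(289,202),100,40), meas("wrist",im,"green",(145,175),5,75))
go(459.5,-140.5,41,0)
E
```

```text
t 1.45 pos [ 459.2 -140.4  190.3] F [ 0.  -1.1  0.4] open 85.3 SHIFT [3.000e-04 1.000e-04 1.493e-01] TURN [0.01 0.03 0.28]
(array([ 459.9, -141. ]), array([35.6, 38.9]), 0.1) (array([457.5,  -2.1]), array([ 78.5, 108.3]), 167.7)
t 1.5 pos [ 458.7 -142.3  190.3] F [-0.4 -0.4  0.2] open 85.7 SHIFT [ 0.0009 -0.0019  0.1493] TURN [0.03 0.04 0.08]
```

```bash
python3 -m pendant '0.0005 -0.001 0.04 0 0 0; 0.0005 -0.001 0.08 0 0 0; 0.0005 -0.001 0.12 0 0 0; 0.0005 -0.001 0.149 0 0 0; 0.0005 -0.001 0.149 0 0 0'; python3 -m pendant '0 0 0 0 0 0;0 0 0 0 0 0;0 0 0 0 0 0;0 0 0 0 0 0;0 0 0 0 0 0' 0.03 40; python3 -c "
from h import *
go(459.5,-140.5,195,0)"
```

```text
time_s: 2.12
tool_pos: [456.7, -142.5, 39.4]
ee_rot: [1.0, -0.001, -0.003, -0.001]
force: [-1.5, 0.2, 1.0]
opening: 85.4
time_s: 2.75
tool_pos: [461.0, -142.1, 43.4]
ee_rot: [1.0, 0.0, 0.002, 0.001]
force: [-0.2, -0.2, 6.4]
opening: 48.2
t 2.75 pos [ 461.  -142.1   43.4] F [-0.2 -0.2  6.4] open 48.2 SHIFT [-0.001  -0.0013 -0.1516] TURN [ 0.1  -0.18  0.01]
```

```bash
python3 -m pendant '0 0 -0.01 0 0 0;0 0 -0.04 0 0 0;0 0 -0.08 0 0 0;0 0 -0.12 0 0 0;0 0 -0.15 0 0 0'; python3 - <<'E'
from h import *
im=ctrl.snapshot("wrist"); cv2.imwrite("pics/w2.png",im[:,:,::-1])
go(625.7,-6,191,0)
E
```

```text
time_s: 3.38
tool_pos: [459.6, -141.4, 193.8]
ee_rot: [1.0, 0.0, 0.001, 0.001]
force: [0.5, 0.5, -0.4]
opening: 48.1
t 3.42 pos [ 461.7 -142.   197.6] F [ 1.6 -1.   1.5] open 48.2 SHIFT [ 0.164  -0.136   0.0073] TURN [ 0.19 -0.4   0.01]
```

View pics/w2.png

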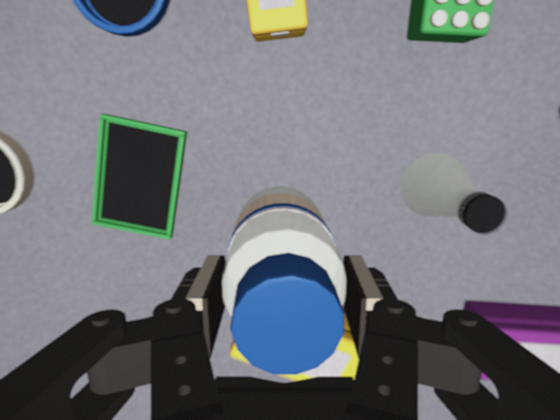

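The blue bottle is held upright between the jaws, cap at (288,315).

```bash
python3 -m pendant '0.03 -0.025 0 0 0 0;0.07 -0.058 0 0 0 0;0.11 -0.091 0 0 0 0;0.15 -0.124 0 0 0 0;0.165 -0.136 0 0 0 0'; python3 -m pendant '0 0 0 0 0 0;0 0 0.02 0 0 0;0 0 0.05 0 0 0;0 0 0.08 0 0 0;0 0 0.08 0 0 0'; python3 - <<'E'
from h import *
for i in range(3):
    go(625.7,-6,45,0)
    im=ctrl.snapshot("top")
cv2.imwrite("pics/t3.png",cv2.resize(im[130:250,200:400],None,fx=3,fy=3)[:,:,::-1])
im=ctrl.snapshot("wrist"); cv2.imwrite("pics/w3.png",im[:,:,::-1])
E
```

```text
time_s: 4.05
tool_pos: [625.5, -1.9, 190.8]
ee_rot: [1.0, 0.002, -0.0, -0.001]
force: [0.6, -0.1, -0.6]
opening: 48.0
time_s: 4.68
tool_pos: [620.8, -7.4, 107.8]
ee_rot: [1.0, -0.001, -0.004, 0.0]
force: [-0.2, -0.1, -0.3]
opening: 48.2
t 4.67 pos [620.8  -7.4 107.8] F [-0.2 -0.1 -0.3] open 48.2 SHIFT [ 0.0053 -0.0015  0.0628] TURN [ 0.05  0.41 -0.11]
t 4.72 pos [622.6  -7.  110.1] F [ 1.3 -0.1 -0.8] open 48.1 SHIFT [ 0.0033 -0.001   0.0651] TURN [ 0.04  0.19 -0.1 ]
t 4.78 pos [624.   -6.5 111.6] F [ 0.7  0.2 -1.3] open 47.8 SHIFT [ 0.0018 -0.0006  0.0666] TURN [ 0.03  0.02 -0.08]
```

View pics/t3.png

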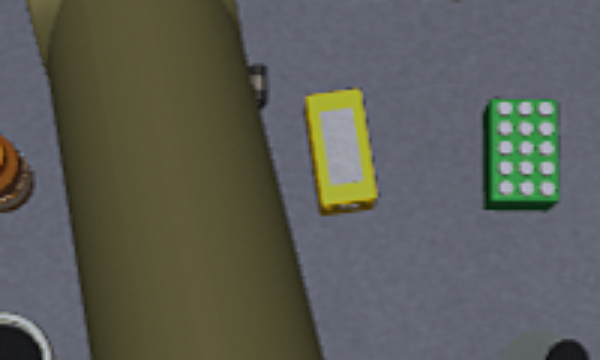

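View pics/w3.png

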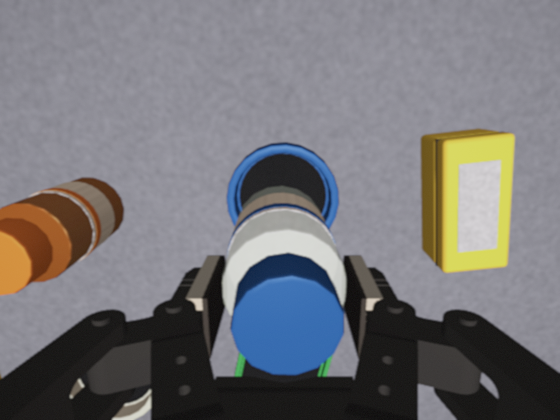

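```bash
python3 -m pendant '0.001 0 0.015 0 0 0;0.001 0 0.03 0 0 0;0.001 0 0.045 0 0 0;0.001 0 0.055 0 0 0;0.001 0 0.055 0 0 0';python3 -m pendant '0 0 0 0 0 0;0 0 0 0 0 0;0 0 0.003 0 0 0;0 0 0.006 0 0 0;0 0 0.006 0 0 0'; python3 - <<'E'
from h import *
for i in range(3):
    go(625.7,-6,46,0)
    im=ctrl.snapshot("wrist"); 
cv2.imwrite("pics/w4.png",im[:,:,::-1])
E
```

```text
time_s: 5.5
tool_pos: [624.5, -5.4, 55.1]
ee_rot: [1.0, 0.0, -0.001, -0.0]
force: [0.6, 0.6, -1.6]
opening: 48.1
time_s: 6.12
tool_pos: [625.0, -5.5, 50.1]
ee_rot: [1.0, -0.0, -0.0, 0.0]
force: [0.3, 0.9, -2.1]
opening: 48.1
t 6.12 pos [625.   -5.5  50.1] F [ 0.3  0.9 -2.1] open 48.1 SHIFT [0.0007 0.0005 0.0041] TURN [ 0.01  0.05 -0.  ]
t 6.17 pos [625.2  -5.5  50.3] F [ 0.1  0.1 -1.1] open 48.0 SHIFT [0.0005 0.0005 0.0043] TURN [ 0.    0.02 -0.01]
t 6.22 pos [625.3  -5.5  50.4] F [ 1.3 -0.  -1.8] open 47.9 SHIFT [0.0004 0.0005 0.0044] TURN [ 0.    0.01 -0.  ]
```

View pics/w4.png

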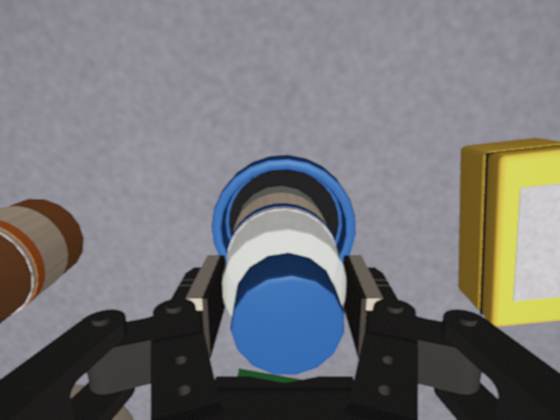

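```bash
python3 -m pendant '0 0 0.001 0 0 0;0 0 0.002 0 0 0;0 0 0.003 0 0 0;0 0 0.003 0 0 0;0 0 0.003 0 0 0';python3 -m pendant '0 0 0.0005 0 0 0;0 0 0.001 0 0 0;0 0 0.0015 0 0 0;0 0 0.0015 0 0 0;0 0 0.0015 0 0 0'
```

```text
time_s: 6.9
tool_pos: [625.6, -5.5, 47.7]
ee_rot: [1.0, -0.0, 0.0, 0.0]
force: [1.0, -0.0, 0.7]
opening: 47.9
time_s: 7.52
tool_pos: [626.3, -5.3, 47.5]
ee_rot: [1.0, 0.0, 0.001, 0.0]
force: [-1.6, -0.3, 7.4]
opening: 48.0
```

Contact with the holder floor, so I release.

```bash
python3 -m pendant '0 0 -0.001 0 0 0;0 0 -0.001 0 0 0;0 0 -0.001 0 0 0;0 0 -0.001 0 0 0;0 0 -0.001 0 0 0' 0.075; python3 -m pendant '0 0 -0.02 0 0 0;0 0 -0.06 0 0 0;0 0 -0.11 0 0 0;0 0 -0.15 0 0 0;0 0 -0.15 0 0 0' 0.0854; python3 - <<'E'
from h import *
im=ctrl.snapshot("wrist"); cv2.imwrite("pics/w5.png",im[:,:,::-1])
go(614,140,200,0)
print(meas("wrist",im,"blue",(285,200),92,40))
E
```

```text
time_s: 8.15
tool_pos: [625.3, -5.5, 46.8]
ee_rot: [1.0, -0.0, -0.0, 0.0]
force: [-0.0, 0.0, -0.5]
opening: 74.7
time_s: 8.78
tool_pos: [628.1, -4.8, 203.0]
ee_rot: [1.0, 0.0, 0.005, 0.0]
force: [-0.7, 0.7, -0.4]
opening: 85.1
t 8.82 pos [626.8  -5.1 200.3] F [ 0.4  1.1 -0.9] open 85.5 SHIFT [-1.270e-02 -1.451e-01  1.000e-04] TURN [ 0.03 -0.29  0.01]
(array([628., -10.]), array([39.5, 60.8]), 117.5)
```

View pics/w5.png

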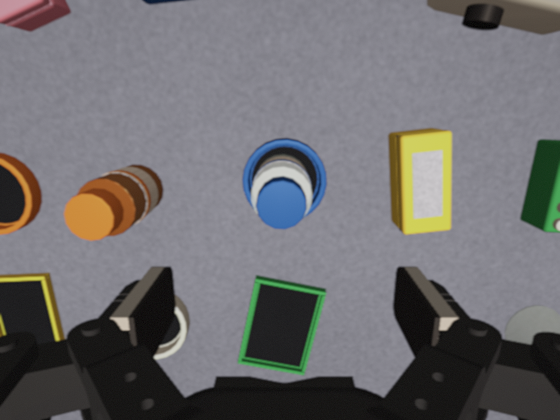

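Blue bottle stands in the blue holder (cap at 281,203). Next I move over the orange bottle and measure it from above.

```bash
python3 -m pendant '-0.003 -0.03 0 0 0 0;-0.007 -0.07 0 0 0 0;-0.01 -0.11 0 0 0 0;-0.0127 -0.145 0 0 0 0;-0.0127 -0.145 0 0 0 0'; python3 - <<'E'
from h import *
HSV["orange"]=(5,17,150,190)
for i in range(4):
    go(614,140,200,0)
    im=ctrl.snapshot("wrist")
    print(meas("wrist",im,"orange",(285,205),100,70))
cv2.imwrite("pics/w6.png",im[:,:,::-1])
c=blob(im,"orange",(285,205),70); print(c.reshape(-1,2).min(0),c.reshape(-1,2).max(0))
im=ctrl.snapshot("top");print(meas("top",im,"orange",(197,181),100,20))
E
```

```text
time_s: 9.45
tool_pos: [610.8, 144.1, 196.3]
ee_rot: [1.0, 0.003, -0.001, -0.001]
force: [0.1, -0.1, 0.9]
opening: 85.2
t 9.45 pos [610.8 144.1 196.3] F [ 0.1 -0.1  0.9] open 85.2 SHIFT [ 0.0032  0.0041 -0.0037] TURN [-0.1   0.12  0.39]
(array([615.8, 139.3]), array([33.3, 36.2]), 87.8)
t 9.5 pos [611.6 141.1 196.2] F [-0.5 -0.5  0.2] open 84.9 SHIFT [ 0.0024  0.0011 -0.0038] TURN [0.01 0.1  0.19]
(array([615.6, 140.5]), array([33.4, 36.3]), 92.5)
t 9.55 pos [612.2 139.2 196.1] F [ 0.  -1.   0.7] open 85.4 SHIFT [ 0.0018 -0.0008 -0.0039] TURN [0.06 0.09 0.04]
(array([615.3, 141.7]), array([33.4, 36.3]), 87.5)
t 9.6 pos [612.6 138.1 196.2] F [ 0.6 -0.3 -0.2] open 85.3 SHIFT [ 0.0014 -0.0019 -0.0038] TURN [ 0.07  0.07 -0.07]
(array([615.2, 142.6]), array([34. , 36.6]), 97.8)
[253 174] [303 221]Traceback (most recent call last):
  File "<stdin>", line 9, in <module>
  File "h.py", line 20, in meas
    c=cv2.convexHull(blob(im,col,seed,win))
                     ~~~~^^^^^^^^^^^^^^^^^
  File "h.py", line 18, in blob
    return max(cs,key=lambda c:cv2.contourArea(cv2.convexHull(c)))
ValueError: max() iterable argument is empty
```

View pics/w6.png

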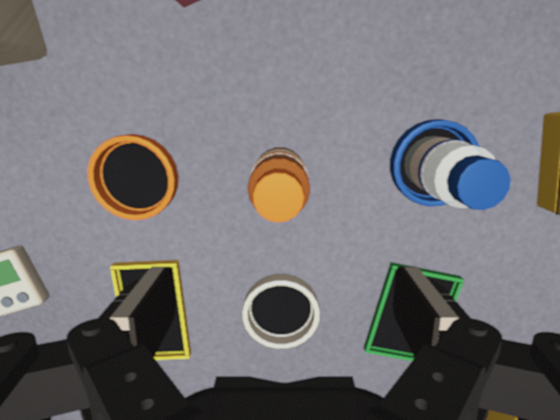

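Orange cap at (278,197), giving about (615,141). I'll let it settle, remeasure, then descend.

```bash
python3 -m pendant '0 0 0.01 0 0 0;0 0 0.02 0 0 0;0 0 0.03 0 0 0;0 0 0.03 0 0 0;0 0 0.03 0 0 0'; python3 - <<'E'
from h import *
HSV["orange"]=(5,17,150,190)
for i in range(3):
    go(615.3,141,41,0)
    im=ctrl.snapshot("wrist")
    print(meas("wrist",im,"orange",(285,205),102,80))
E
```

```text
time_s: 10.32
tool_pos: [612.8, 139.7, 167.1]
ee_rot: [1.0, 0.0, 0.0, -0.0]
force: [-0.0, 0.1, 0.6]
opening: 85.3
t 10.32 pos [612.8 139.7 167.1] F [-0.   0.1  0.6] open 85.3 SHIFT [ 0.0025 -0.0013  0.1261] TURN [-0.   -0.01  0.01]
(array([615.7, 143.1]), array([34.2, 36.1]), 90.0)
t 10.38 pos [613.  139.7 167.3] F [0.3 0.6 0.1] open 85.4 SHIFT [ 0.0023 -0.0013  0.1263] TURN [-0.01 -0.03  0.01]
(array([615.7, 143.1]), array([35.3, 35.4]), 135.3)
t 10.43 pos [613.  139.7 167.4] F [0.3 0.1 0.3] open 85.6 SHIFT [ 0.0022 -0.0013  0.1264] TURN [-0.01 -0.04 -0.  ]
(array([615.6, 143.1]), array([34.1, 36.1]), 92.7)
```

```bash
python3 -m pendant '0.0024 -0.0028 0.03 0 0 0; 0.0024 -0.0028 0.06 0 0 0; 0.0024 -0.0028 0.1 0 0 0; 0.0024 -0.0028 0.126 0 0 0; 0.0024 -0.0028 0.126 0 0 0'; python3 -m pendant '0 0 0 0 0 0;0 0 0 0 0 0;0 0 0 0 0 0;0 0 0 0 0 0;0 0 0 0 0 0' 0.03 40; python3 -m pendant '0 0 -0.01 0 0 0;0 0 -0.04 0 0 0;0 0 -0.08 0 0 0;0 0 -0.12 0 0 0;0 0 -0.15 0 0 0'; python3 - <<'E'
from h import *
im=ctrl.snapshot("wrist"); cv2.imwrite("pics/w7.png",im[:,:,::-1])
go(611.8,282.5,191,0)
E
```

```text
time_s: 11.1
tool_pos: [613.5, 141.8, 39.0]
ee_rot: [1.0, 0.0, -0.002, 0.0]
force: [0.1, 0.7, -0.3]
opening: 84.9
time_s: 11.72
tool_pos: [616.5, 142.7, 43.1]
ee_rot: [1.0, -0.0, 0.002, -0.0]
force: [-0.8, -0.3, 6.8]
opening: 47.9
time_s: 12.35
tool_pos: [615.2, 142.5, 193.1]
ee_rot: [1.0, 0.0, 0.001, -0.0]
force: [0.6, 0.7, -1.9]
opening: 48.0
t 12.4 pos [617.1 143.2 197.3] F [1.9 2.3 1. ] open 48.0 SHIFT [-0.0054 -0.1393  0.0064] TURN [-0.06 -0.41  0.  ]
```

View pics/w7.png

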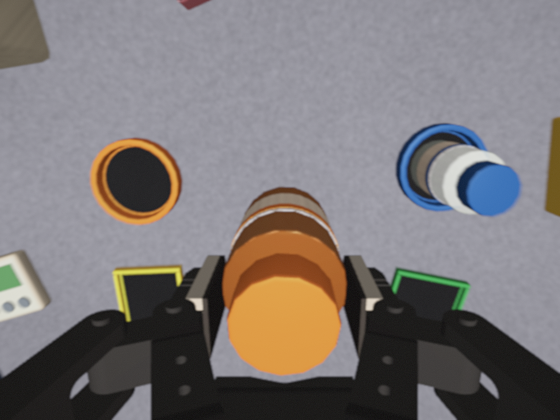

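The orange bottle is held upright (cap at 283,325), and the orange holder is at (136,180). I carry it over.

```bash
python3 -m pendant '-0.001 -0.03 0 0 0 0;-0.002 -0.07 0 0 0 0;-0.003 -0.11 0 0 0 0;-0.004 -0.139 0 0 0 0;-0.004 -0.139 0 0 0 0'; python3 -m pendant '0 0 0.03 0 0 0;0 0 0.06 0 0 0;0 0 0.09 0 0 0;0 0 0.1 0 0 0;0 0 0.1 0 0 0'; python3 - <<'E'
from h import *
for i in range(3):
    go(611.8,282.5,47.5,0)
    im=ctrl.snapshot("wrist")
cv2.imwrite("pics/w8.png",im[:,:,::-1])
E
```

```text
time_s: 13.02
tool_pos: [608.9, 285.2, 189.9]
ee_rot: [1.0, 0.003, -0.001, -0.001]
force: [-0.7, -0.4, -3.1]
opening: 47.9
time_s: 13.65
tool_pos: [611.0, 280.3, 90.4]
ee_rot: [1.0, -0.0, -0.001, 0.0]
force: [0.7, -0.0, -2.0]
opening: 47.7
t 13.65 pos [611.  280.3  90.4] F [ 0.7 -0.  -2. ] open 47.7 SHIFT [ 0.0008 -0.0022  0.0429] TURN [ 0.05  0.07 -0.05]
t 13.7 pos [611.7 281.1  91.6] F [-0.4 -0.6 -2.1] open 48.0 SHIFT [ 0.0001 -0.0014  0.0441] TURN [-0.01 -0.04 -0.04]
t 13.75 pos [612.  281.5  92.3] F [ 0.8  0.1 -2.2] open 47.9 SHIFT [-0.0003 -0.001   0.0448] TURN [-0.04 -0.1  -0.03]
```

View pics/w8.png

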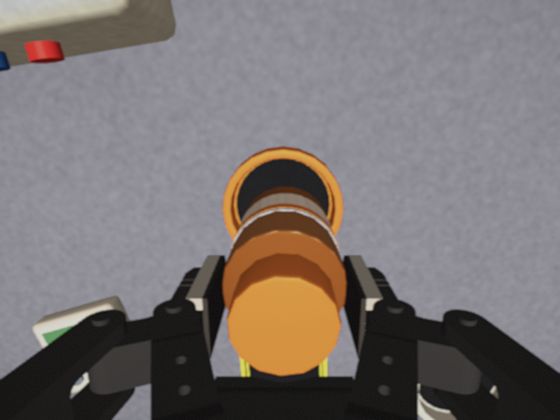

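Aligned over the orange holder (ring at 284,205). Lowering.

```bash
python3 -m pendant '0 -0.001 0.015 0 0 0;0 -0.001 0.03 0 0 0;0 -0.001 0.038 0 0 0;0 -0.001 0.041 0 0 0;0 -0.001 0.041 0 0 0';python3 -m pendant '0 0 0 0 0 0;0 0 0.001 0 0 0;0 0 0.002 0 0 0;0 0 0.003 0 0 0;0 0 0.003 0 0 0'
```

```text
time_s: 14.42
tool_pos: [611.1, 282.4, 49.8]
ee_rot: [1.0, 0.0, -0.0, 0.0]
force: [0.1, 0.4, -2.3]
opening: 48.2
time_s: 15.05
tool_pos: [611.3, 282.3, 47.3]
ee_rot: [1.0, -0.0, 0.0, 0.0]
force: [-0.4, 0.4, 0.2]
opening: 47.9
```

```bash
python3 -m pendant '0 0 0.0005 0 0 0;0 0 0.001 0 0 0;0 0 0.001 0 0 0;0 0 0.001 0 0 0;0 0 0.001 0 0 0'
```

```text
time_s: 15.68
tool_pos: [611.6, 282.4, 47.3]
ee_rot: [1.0, -0.0, 0.001, 0.0]
force: [-2.6, -1.9, 5.7]
opening: 48.2
```

```bash
python3 -m pendant '0 0 -0.001 0 0 0;0 0 -0.001 0 0 0;0 0 -0.001 0 0 0;0 0 -0.001 0 0 0;0 0 -0.001 0 0 0' 0.075; python3 -m pendant '0 0 -0.02 0 0 0;0 0 -0.06 0 0 0;0 0 -0.11 0 0 0;0 0 -0.15 0 0 0;0 0 -0.15 0 0 0' 0.0854; python3 - <<'E'
from h import *
im=ctrl.snapshot("wrist"); cv2.imwrite("pics/w9.png",im[:,:,::-1])
go(620,-276,205,-4)
E
```

```text
time_s: 16.3
tool_pos: [611.1, 282.3, 46.9]
ee_rot: [1.0, -0.0, -0.0, 0.0]
force: [-1.0, 0.2, -0.2]
opening: 75.0
time_s: 16.92
tool_pos: [613.2, 284.2, 203.2]
ee_rot: [1.0, 0.0, 0.004, -0.002]
force: [0.2, -0.4, -0.1]
opening: 85.7
t 16.98 pos [612.1 283.3 200.4] F [-0.7  0.6 -1.2] open 85.1 SHIFT [ 0.0079  0.5593 -0.0056] TURN [-0.12 -0.26  4.01]
```

View pics/w9.png

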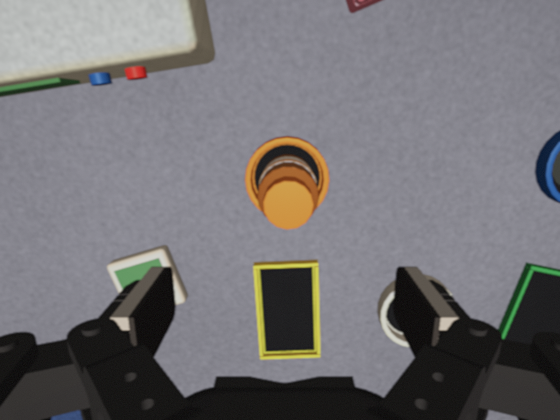

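The orange bottle stands in its holder (cap at 288,203). Moving to the rack.

```bash
python3 -m pendant '0 0.05 0 0 0 0;0.001 0.1 0 0 0 0;0.002 0.155 0 0 0 0;0.003 0.21 0 0 0 0;0.004 0.265 0 0 0 0'; python3 -m pendant '0.001 0.055 0 0 0 0;0.002 0.11 0 0 0 0;0.003 0.165 0 0 0 0;0.004 0.22 0 0 0 0;0.004 0.275 0 0 0 0'; python3 -m pendant '0 0.01 0 0 0 0;0 0.015 0 0 0 0;0 0.015 0 0 0 0;0 0.015 0 0 0 0;0 0.015 0 0 0 0'; python3 - <<'E'
from h import *
im=ctrl.snapshot("wrist"); cv2.imwrite("pics/w10.png",im[:,:,::-1])
go(624,-276,100,0)
im=ctrl.snapshot("wrist")
go(624,-276,100,0)
print(meas("wrist",im,"green",(285,200),20,70))
E
```

```text
time_s: 17.6
tool_pos: [614.2, 15.4, 196.1]
ee_rot: [1.0, -0.0, -0.001, 0.0]
force: [0.4, -0.2, -0.8]
opening: 85.6
time_s: 18.23
tool_pos: [618.2, -259.2, 196.0]
ee_rot: [1.0, 0.0, -0.001, -0.0]
force: [0.0, 0.3, -0.7]
opening: 85.4
time_s: 18.85
tool_pos: [619.4, -271.2, 197.2]
ee_rot: [1.0, 0.001, 0.0, -0.0]
force: [0.7, -0.2, 0.5]
opening: 85.4
t 18.9 pos [ 619.4 -271.6  197.2] F [1.  0.5 0.1] open 85.3 SHIFT [0.0046 0.0044 0.0972] TURN [ 0.   -0.01  0.08]
t 18.95 pos [ 619.3 -271.9  197.2] F [-0.5  0.1  0.3] open 85.5 SHIFT [0.0047 0.0041 0.0972] TURN [ 0.01 -0.01  0.06]
(array([ 619.4, -276.9]), array([54.9, 88.7]), 177.4)
```

View pics/w10.png

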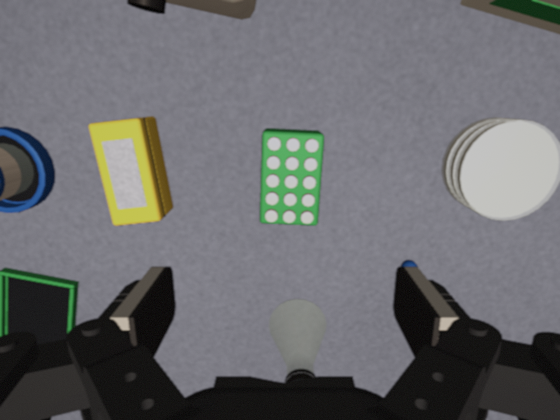

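Rack at (291,178), yellow box at (130,172). Lower partway and remeasure.

```bash
python3 -m pendant '0.002 0.005 0.03 0 0 1.5;0.002 0.005 0.06 0 0 3;0.002 0.005 0.09 0 0 3;0.002 0.005 0.09 0 0 3;0.002 0.005 0.09 0 0 3'; python3 - <<'E'
from h import *
ctrl.snapshot("wrist")
im=ctrl.snapshot("wrist"); cv2.imwrite("pics/w11.png",im[:,:,::-1])
print(meas("wrist",im,"green",(285,200),20,120))
# top face: white tubes at z46
hsv=cv2.cvtColor(im,cv2.COLOR_RGB2HSV); m=cv2.inRange(hsv,(0,0,150),(180,60,255)); m[:,:200]=0;m[:,400:]=0;m[270:]=0
n,l,st,ce=cv2.connectedComponentsWithStats(m); k=[i for i in range(1,n) if st[i,4]>60]; print(len(k))
P=rays(ctrl.get_calibration("wrist"),ce[k],46)[:,:2].astype(np.float32);print(P.mean(0),cv2.minAreaRect(P))
go(621,-277,13,-3)
E
```

```text
time_s: 19.58
tool_pos: [621.9, -277.7, 108.4]
ee_rot: [1.0, -0.026, 0.001, 0.0]
force: [-0.6, 0.1, 0.8]
opening: 85.0
(array([ 618.6, -276.1]), array([56.3, 91.8]), 177.4)
15
[ 622.2651 -276.3542] ((622.2574462890625, -276.35528564453125), (31.980758666992188, 63.98676681518555), 87.49333953857422)
t 19.68 pos [ 622.3 -278.   109.1] F [ 0.7 -0.9 -0.6] open 85.2 SHIFT [-0.0016 -0.001   0.0961] TURN [ 0.07 -0.17  0.  ]
```

View pics/w11.png

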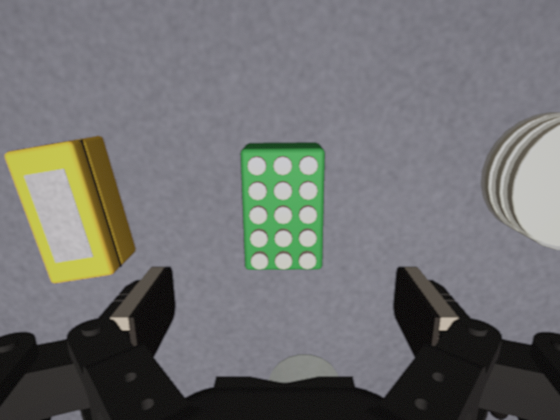

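```bash
python3 -m pendant '0 -0.001 0.03 0 0 0;0 -0.001 0.06 0 0 0;0 -0.001 0.08 0 0 0;0 -0.001 0.095 0 0 0;0 -0.001 0.095 0 0 0'; python3 -m pendant '0 0 0 0 0 0;0 0 0 0 0 0;0 0 0 0 0 0;0 0 0 0 0 0;0 0 0 0 0 0' 0.035 40; python3 -m pendant '0 0 -0.01 0 0 0;0 0 -0.04 0 0 0;0 0 -0.08 0 0 0;0 0 -0.12 0 0 0;0 0 -0.15 0 0 0'; python3 - <<'E'
from h import *
im=ctrl.snapshot("wrist"); cv2.imwrite("pics/w12.png",im[:,:,::-1])
go(458.4,-1.3,165,-12.1)
E
```

```text
time_s: 20.3
tool_pos: [620.7, -276.5, 11.2]
ee_rot: [1.0, -0.026, -0.001, -0.0]
force: [0.2, -0.7, 0.2]
opening: 85.4
time_s: 20.92
tool_pos: [622.2, -277.2, 13.8]
ee_rot: [1.0, -0.026, 0.001, 0.001]
force: [-0.9, 0.9, 6.5]
opening: 51.7
time_s: 21.55
tool_pos: [621.3, -276.6, 164.1]
ee_rot: [1.0, -0.026, 0.001, 0.0]
force: [-0.2, -0.0, -1.9]
opening: 51.6
t 21.6 pos [ 623.4 -277.3  168.6] F [ 1.  -1.   1.4] open 51.7 SHIFT [-0.1792 -0.267   0.0016] TURN [ 0.13 -0.41  9.09]
```

View pics/w12.png

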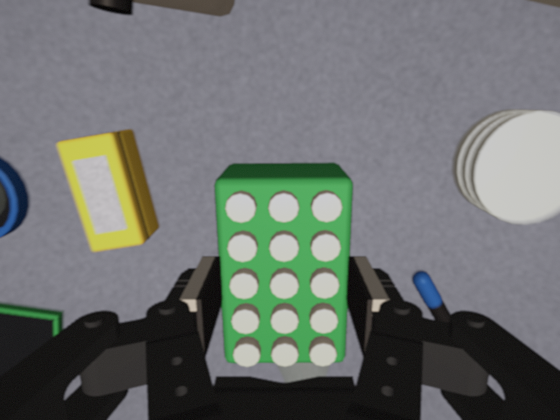

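The rack is gripped level and centred. Carrying it to the green tray with a 9° turn.

```bash
python3 -m pendant '-0.022 -0.033 0 0 0 1;-0.045 -0.067 0 0 0 3;-0.067 -0.1 0 0 0 5;-0.09 -0.134 0 0 0 7;-0.112 -0.167 0 0 0 9.1'; python3 -c "
from h import *
go(458.4,-1.3,100,-12.1)"
```

```text
time_s: 22.22
tool_pos: [516.8, -102.6, 161.5]
ee_rot: [0.994, -0.106, -0.0, 0.0]
force: [0.6, 0.3, -1.5]
opening: 51.4
t 22.23 pos [ 516.8 -102.6  161.5] F [ 0.6  0.3 -1.5] open 51.4 SHIFT [-0.0784 -0.0868  0.0615] TURN [ 0.    0.04 -0.06]
```

```bash
python3 -m pendant '-0.026 -0.029 0 0 0 0;-0.05 -0.058 0 0 0 0;-0.078 -0.087 0 0 0 0;-0.078 -0.087 0.04 0 0 0;-0.078 -0.087 0.07 0 0 0'; python3 -m pendant '0 0 0 0 0 0;0 0 0 0 0 0;0 0 0 0 0 0;0 0 0 0 0 0;0 0 0 0 0 0';  python3 - <<'E'
from h import *
im=ctrl.snapshot("wrist"); cv2.imwrite("pics/w13.png",im[:,:,::-1])
for n in ("scene",):
    s=ctrl.snapshot(n); cv2.imwrite("pics/s13.png",s[:,:,::-1])
go(458.2,-1.3,18,-12.1)
E
```

```text
time_s: 22.85
tool_pos: [459.1, -2.3, 90.9]
ee_rot: [0.994, -0.105, -0.0, 0.001]
force: [-0.6, -0.3, -1.5]
opening: 51.9
time_s: 23.48
tool_pos: [460.4, -2.7, 92.5]
ee_rot: [0.994, -0.105, 0.0, 0.0]
force: [-0.3, 0.3, -0.8]
opening: 51.6
t 23.57 pos [460.2  -2.6  92.2] F [ 0.7 -0.4 -1.2] open 51.7 SHIFT [-0.0022 -0.0009  0.0742] TURN [ 0.01 -0.02 -0.01]
```

View pics/w13.png

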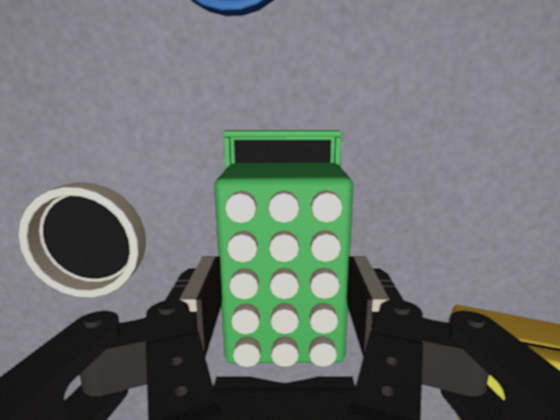

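View pics/s13.png

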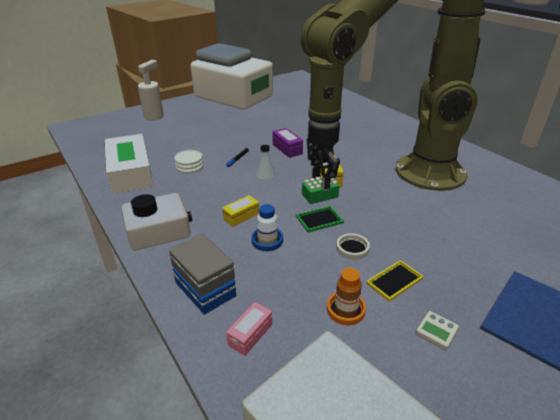

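The rack is aligned with the green tray: its rim at (282,133) is square to the rack and centred. Lowering.

```bash
python3 -m pendant '-0.002 -0.001 0.02 0 0 0;-0.002 -0.001 0.04 0 0 0;-0.002 -0.001 0.06 0 0 0;-0.002 -0.001 0.069 0 0 0;-0.002 -0.001 0.069 0 0 0';python3 -m pendant '0 0 0 0 0 0;0 0 0.001 0 0 0;0 0 0.002 0 0 0;0 0 0.003 0 0 0;0 0 0.003 0 0 0'; python3 - <<'E'
from h import *
im=ctrl.snapshot("wrist"); cv2.imwrite("pics/w14.png",im[:,:,::-1])
go(458.2,-1.3,18,-12.1)
E
```

```text
time_s: 24.2
tool_pos: [457.9, -1.1, 22.7]
ee_rot: [0.994, -0.105, -0.001, -0.0]
force: [-0.8, 0.4, -1.4]
opening: 51.6
time_s: 24.82
tool_pos: [458.2, -1.2, 19.9]
ee_rot: [0.994, -0.105, -0.0, 0.0]
force: [0.4, 0.2, -2.6]
opening: 51.4
t 24.88 pos [458.2  -1.2  20. ] F [-0.4 -1.  -1.2] open 51.5 SHIFT [0.     0.0001 0.002 ] TURN [ 0.01  0.01 -0.  ]
```

View pics/w14.png

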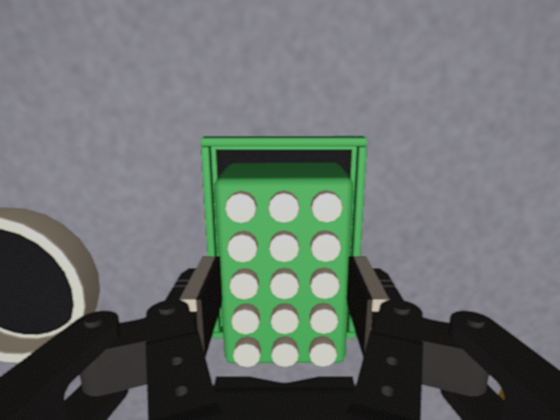

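```bash
python3 -m pendant '0 0 0.001 0 0 0;0 0 0.002 0 0 0;0 0 0.002 0 0 0;0 0 0.002 0 0 0;0 0 0.002 0 0 0';python3 -m pendant '0 0 0.0005 0 0 0;0 0 0.001 0 0 0;0 0 0.001 0 0 0;0 0 0.001 0 0 0;0 0 0.001 0 0 0'
```

```text
time_s: 25.5
tool_pos: [458.3, -1.2, 18.0]
ee_rot: [0.994, -0.105, 0.0, 0.0]
force: [0.4, -0.2, -1.1]
opening: 51.9
time_s: 26.12
tool_pos: [458.3, -1.2, 17.7]
ee_rot: [0.994, -0.105, -0.0, 0.0]
force: [-3.3, -0.3, 6.7]
opening: 51.7
```

```bash
python3 -m pendant '0 0 -0.001 0 0 0;0 0 -0.001 0 0 0;0 0 -0.001 0 0 0;0 0 -0.001 0 0 0;0 0 -0.001 0 0 0' 0.072; python3 -m pendant '0 0 -0.02 0 0 0;0 0 -0.06 0 0 0;0 0 -0.11 0 0 0;0 0 -0.16 0 0 0;0 0 -0.18 0 0 0' 0.0854; python3 - <<'E'
from h import *
im=ctrl.snapshot("wrist"); cv2.imwrite("pics/w15.png",im[:,:,::-1])
go(630,-135,195,6)
E
```

```text
time_s: 26.75
tool_pos: [458.2, -1.2, 17.9]
ee_rot: [0.994, -0.105, -0.0, 0.0]
force: [0.8, 0.1, -0.0]
opening: 72.1
time_s: 27.38
tool_pos: [459.8, -1.1, 201.2]
ee_rot: [0.994, -0.105, 0.002, 0.0]
force: [-0.2, 0.5, -0.9]
opening: 85.6
t 27.43 pos [460.7  -1.2 202.7] F [ 1.2 -0.9  1.4] open 85.5 SHIFT [0.1935 0.0953 0.0091] TURN [  0.08  -0.41 -18.1 ]
```

View pics/w15.png

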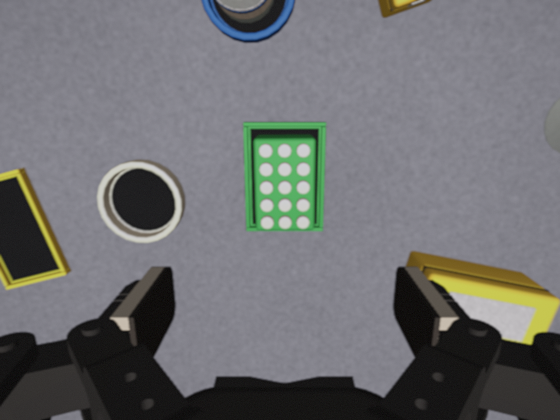

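The rack sits inside the green tray (285,185). Now the yellow box.

```bash
python3 -m pendant '0.045 0.023 0 0 0 -4;0.09 0.046 0 0 0 -8;0.135 0.07 0 0 0 -13;0.18 0.09 0 0 0 -18;0.192 0.095 0 0 0 -18'; python3 -m pendant '0 0 0.02 0 0 0;0 0 0.05 0 0 0;0 0 0.07 0 0 0;0 0 0.07 0 0 0;0 0 0.07 0 0 0'; python3 - <<'E'
from h import *
ctrl.snapshot("wrist")
im=ctrl.snapshot("wrist"); cv2.imwrite("pics/w16.png",im[:,:,::-1])
print(meas("wrist",im,"yellow",(285,200),22,110))
hsv=cv2.cvtColor(im,cv2.COLOR_RGB2HSV); m=cv2.inRange(hsv,(0,0,120),(180,60,255)); m[:,:225]=0;m[:,350:]=0;m[300:]=0
c=max(cv2.findContours(m,cv2.RETR_EXTERNAL,cv2.CHAIN_APPROX_NONE)[0],key=cv2.contourArea)
P=rays(ctrl.get_calibration("wrist"),c,44)[:,:2].astype(np.float32);print(cv2.minAreaRect(P))
go(630,-135,13,6)
E
```

```text
time_s: 28.05
tool_pos: [626.9, -137.0, 195.4]
ee_rot: [0.999, 0.05, -0.001, -0.001]
force: [-0.4, -0.0, -0.7]
opening: 85.2
time_s: 28.68
tool_pos: [626.5, -134.0, 129.0]
ee_rot: [0.999, 0.052, 0.001, 0.0]
force: [0.0, -0.6, 1.2]
opening: 85.2
(array([ 623. , -132.3]), array([47.3, 98.1]), 6.5)
((654.752685546875, -133.048828125), (201.7262725830078, 93.22663116455078), 5.904853343963623)
t 28.77 pos [ 626.9 -134.3  129.5] F [0.1 0.3 0.9] open 85.7 SHIFT [0.0027 0.0009 0.1165] TURN [ 0.05 -0.13 -0.1 ]
```

View pics/w16.png

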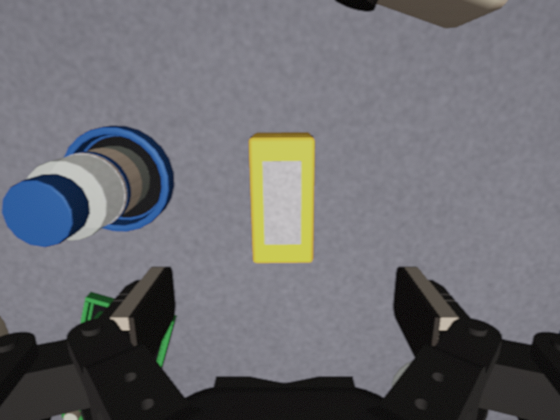

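```bash
python3 - <<'E'
from h import *
im=cv2.imread("pics/w16.png")[:,:,::-1].copy()
hsv=cv2.cvtColor(im,cv2.COLOR_RGB2HSV)
hull=np.zeros((420,560),np.uint8); cv2.drawContours(hull,[cv2.convexHull(blob(im,"yellow",(285,200),110))],-1,255,-1)
m=cv2.inRange(hsv,(0,0,120),(180,60,255))&cv2.erode(hull,np.ones((7,7)))
c=max(cv2.findContours(m,cv2.RETR_EXTERNAL,cv2.CHAIN_APPROX_NONE)[0],key=cv2.contourArea)
cal=ctrl.get_calibration("wrist")
P=rays(cal,c,44)[:,:2].astype(np.float32);print(cv2.minAreaRect(P))
print(rays(cal,[(282,200)],44))
E
```

```text
((627.8943481445312, -131.80418395996094), (60.09231948852539, 25.848562240600586), 6.465238094329834)
[[ 630.62348077 -131.82929511   44.        ]]
```

```bash
python3 -m pendant '0.0017 -0.0018 0.03 0 0 -0.3;0.0017 -0.0018 0.06 0 0 -0.3;0.0017 -0.0018 0.095 0 0 -0.3;0.0017 -0.0018 0.115 0 0 -0.3;0.0017 -0.0018 0.115 0 0 -0.3'; python3 -m pendant '0 0 0 0 0 0;0 0 0 0 0 0;0 0 0 0 0 0;0 0 0 0 0 0;0 0 0 0 0 0' 0.025 40; python3 -m pendant '0 0 -0.01 0 0 0;0 0 -0.04 0 0 0;0 0 -0.08 0 0 0;0 0 -0.12 0 0 0;0 0 -0.16 0 0 0'; python3 -m pendant '0 0 -0.01 0 0 0;0 0 -0.02 0 0 0;0 0 -0.02 0 0 0;0 0 -0.02 0 0 0;0 0 -0.02 0 0 0'; python3 - <<'E'
from h import *
im=ctrl.snapshot("wrist"); cv2.imwrite("pics/w17.png",im[:,:,::-1])
go(462.4,281,190,2.8)
E
```

```text
time_s: 29.4
tool_pos: [626.8, -132.3, 12.1]
ee_rot: [0.999, 0.054, -0.001, -0.0]
force: [0.5, -0.7, -0.1]
opening: 85.3
time_s: 30.02
tool_pos: [628.9, -132.7, 14.8]
ee_rot: [0.999, 0.054, 0.001, 0.001]
force: [-0.7, 1.0, 5.3]
opening: 43.6
time_s: 30.65
tool_pos: [627.1, -132.3, 174.3]
ee_rot: [0.999, 0.054, -0.0, -0.0]
force: [0.3, 0.0, -1.1]
opening: 43.5
time_s: 31.28
tool_pos: [627.0, -132.3, 191.8]
ee_rot: [0.999, 0.054, -0.001, -0.0]
force: [-0.1, 0.6, -0.1]
opening: 43.8
t 31.32 pos [ 627.2 -132.3  192. ] F [ 0.2 -0.5 -1.8] open 43.6 SHIFT [-0.1192 -0.4287  0.0024] TURN [-0.03  0.08  3.4 ]
```

View pics/w17.png

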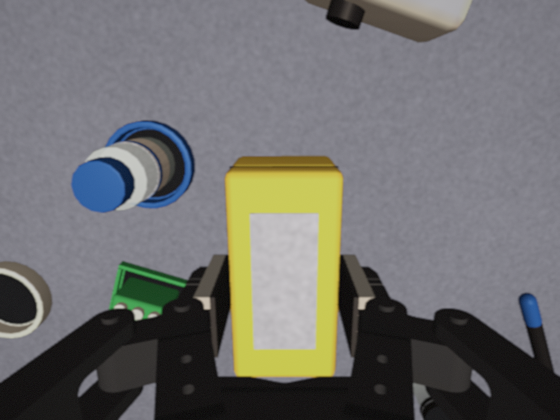

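The yellow box is gripped straight. Carrying it to the yellow tray.

```bash
python3 -m pendant '-0.013 -0.047 0 0 0 0;-0.026 -0.094 0 0 0 1;-0.039 -0.141 0 0 0 2;-0.052 -0.188 0 0 0 3;-0.065 -0.235 0 0 0 3.5'; python3 -c "
from h import *
go(462.4,281,90,2.8)"
```

```text
time_s: 31.95
tool_pos: [536.8, 95.7, 192.9]
ee_rot: [1.0, 0.023, 0.0, 0.0]
force: [0.7, 0.1, -0.8]
opening: 43.4
t 31.95 pos [536.8  95.7 192.9] F [ 0.7  0.1 -0.8] open 43.4 SHIFT [-0.0657 -0.1886  0.1028] TURN [ 0.01 -0.   -0.12]
```

```bash
python3 -m pendant '-0.016 -0.047 0 0 0 0;-0.032 -0.094 0 0 0 0;-0.048 -0.141 0 0 0 0;-0.0657 -0.1886 0 0 0 0;-0.0657 -0.1886 0.03 0 0 0'; python3 -m pendant '0 0 0.03 0 0 0;0 0 0.06 0 0 0;0 0 0.07 0 0 0;0 0 0.07 0 0 0;0 0 0.07 0 0 0'; python3 - <<'E'
from h import *
ctrl.snapshot("wrist")
im=ctrl.snapshot("wrist"); cv2.imwrite("pics/w18.png",im[:,:,::-1])
go(462.4,281,19,2.8)
E
```

```text
time_s: 32.58
tool_pos: [461.5, 286.1, 165.1]
ee_rot: [1.0, 0.028, 0.002, -0.002]
force: [0.3, -0.9, -1.9]
opening: 43.5
time_s: 33.2
tool_pos: [464.0, 280.1, 94.2]
ee_rot: [1.0, 0.024, 0.001, -0.0]
force: [-0.2, -0.5, -0.7]
opening: 43.3
t 33.3 pos [464.  280.   94.2] F [-0.  -0.6 -1.7] open 44.1 SHIFT [-0.0017 -0.0011  0.0752] TURN [-0.03 -0.12 -0.12]
```

View pics/w18.png

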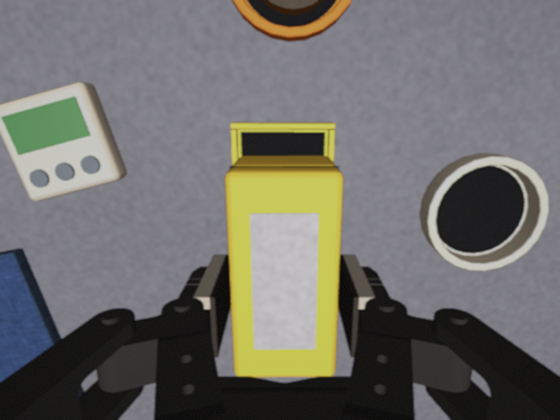

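Aligned with the yellow tray (rim 231–335, box centre about 284). Lowering.

```bash
python3 -m pendant '-0.002 -0.0005 0.02 0 0 0;-0.002 -0.0005 0.04 0 0 0;-0.002 -0.0005 0.06 0 0 0;-0.002 -0.0005 0.07 0 0 0;-0.002 -0.0005 0.07 0 0 0';python3 -m pendant '0 0 0 0 0 0;0 0 0.001 0 0 0;0 0 0.002 0 0 0;0 0 0.003 0 0 0;0 0 0.003 0 0 0'; python3 - <<'E'
from h import *
im=ctrl.snapshot("wrist"); cv2.imwrite("pics/w19.png",im[:,:,::-1])
go(462.4,281,18,2.8)
E
```

```text
time_s: 33.92
tool_pos: [460.3, 279.7, 21.8]
ee_rot: [1.0, 0.024, -0.001, 0.0]
force: [-0.6, -0.0, -1.5]
opening: 43.6
time_s: 34.55
tool_pos: [461.1, 279.8, 19.9]
ee_rot: [1.0, 0.024, -0.0, 0.0]
force: [-0.0, -0.2, -0.9]
opening: 43.6
t 34.6 pos [461.1 279.9  20. ] F [ 0.8  1.  -1.2] open 43.5 SHIFT [ 0.0014 -0.0011  0.002 ] TURN [ 0.01 -0.   -0.1 ]
```

View pics/w19.png

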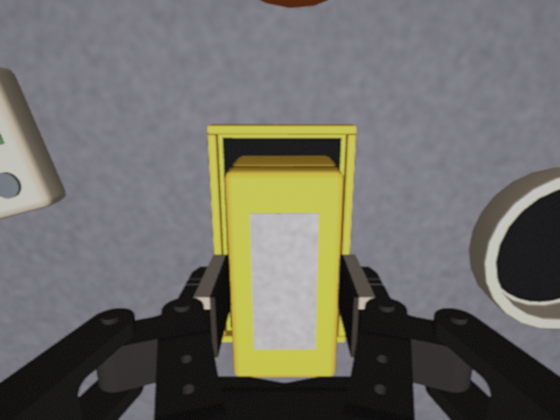

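```bash
python3 -m pendant '0.001 -0.0005 0.001 0 0 0;0.001 -0.0005 0.0015 0 0 0;0.001 -0.0005 0.0015 0 0 0;0.001 -0.0005 0.0015 0 0 0;0.001 -0.0005 0.0015 0 0 0';python3 -m pendant '0 0 0.0005 0 0 0;0 0 0.001 0 0 0;0 0 0.001 0 0 0;0 0 0.001 0 0 0;0 0 0.001 0 0 0'
```

```text
time_s: 35.22
tool_pos: [462.3, 280.6, 18.8]
ee_rot: [1.0, 0.024, 0.0, -0.0]
force: [-0.9, -0.5, 2.7]
opening: 43.3
time_s: 35.85
tool_pos: [462.3, 280.6, 18.7]
ee_rot: [1.0, 0.024, 0.0, 0.0]
force: [-2.5, -2.7, 11.6]
opening: 43.7
```

```bash
python3 -m pendant '0 0 -0.001 0 0 0;0 0 -0.001 0 0 0;0 0 -0.001 0 0 0;0 0 -0.001 0 0 0;0 0 -0.001 0 0 0' 0.065; python3 -m pendant '0 0 -0.02 0 0 0;0 0 -0.06 0 0 0;0 0 -0.11 0 0 0;0 0 -0.16 0 0 0;0 0 -0.18 0 0 0' 0.0854;  python3 -m pendant '-0.02 0.03 0 0 0 0;-0.03 0.06 0 0 0 0;-0.03 0.09 0 0 0 0;-0.03 0.12 0 0 0 0;-0.03 0.12 0 0 0 0'; python3 - <<'E'
from h import *
for n in ("wrist","top","scene"):
    im=ctrl.snapshot(n); cv2.imwrite(f"pics/{n}20.png",im[:,:,::-1])
E
```

```text
time_s: 36.48
tool_pos: [462.0, 280.5, 18.4]
ee_rot: [1.0, 0.024, -0.0, 0.0]
force: [0.4, -0.3, 0.1]
opening: 64.8
time_s: 37.1
tool_pos: [463.3, 282.0, 203.4]
ee_rot: [1.0, 0.024, 0.003, -0.001]
force: [0.2, 0.4, -0.5]
opening: 85.1
time_s: 37.72
tool_pos: [438.3, 157.1, 199.7]
ee_rot: [1.0, 0.022, 0.001, 0.001]
force: [-0.1, 0.1, -0.2]
opening: 85.5
```

View pics/wrist20.png

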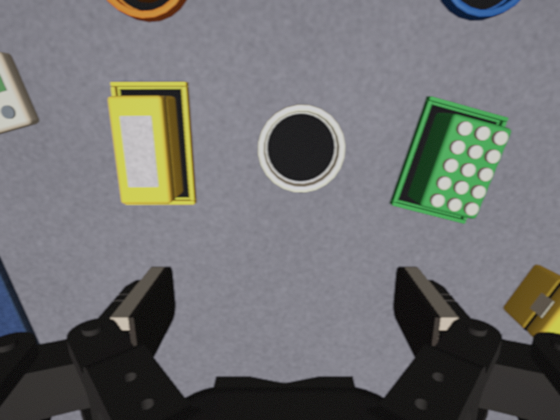

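View pics/scene20.png

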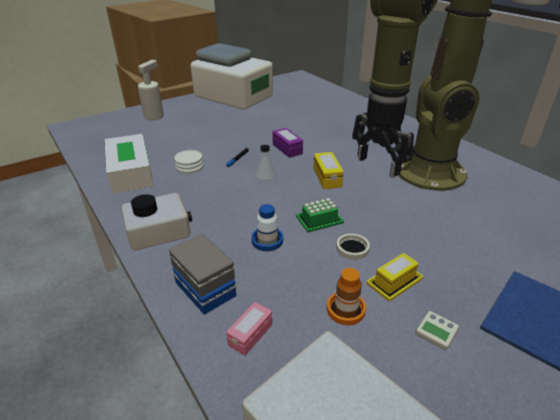

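View pics/top20.png

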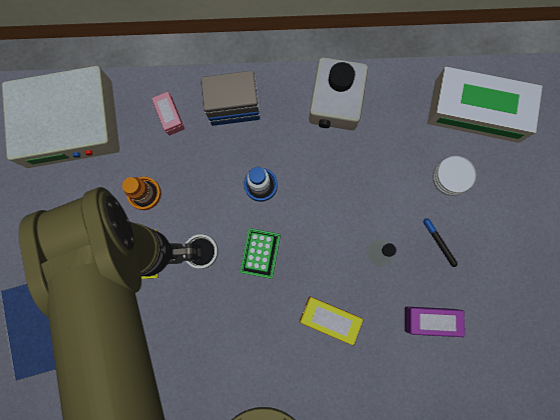

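All four items are seated: blue (260,182), orange (140,191), rack (261,254) in the top view, and the box in its tray in the scene view (396,275). The flask is unmoved at (388,250). Signing off.

```bash
python3 -c "
from cell import ctrl
print(ctrl.sign_off())"
```

```text
the job is handed in; nothing more can be done
None
```

All four items are in their own holders or trays, placed in the order you gave: blue bottle, orange bottle, green rack, then the smaller yellow box. I handed the job in at about 38 s.

- **Placing:** I lowered each item until the wrist force showed it touching the floor (about 6–12 N), then released it and backed away.
- **Last pictures:** The wrist, scene and top views, taken with the gripper open and clear, show all four upright inside their rims. The flask is where it started, the white holder is empty, and the larger yellow box, the pink box and the purple box are untouched.
- **Disagreements:** The cameras differed by a few mm, up to about 8 mm for the yellow box and 10 mm for the rack. For those two I gripped from the wrist view of the label and the tube caps. My first orange cap reading was also off, because the colour mask caught more than the cap, so I measured it again from above.
- **Less certain:** In the last top view the arm hid most of the yellow tray, so that check rests on the wrist and scene views. I judged all final positions by eye, not by measurement.

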